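# Show the foot of a dessert cup to the checking camera

### The arm

A 7-joint arm with a two-finger parallel gripper is mounted at the origin on the work surface. World frame = base frame: x ahead of the robot, y to its left, z up, the work surface at z = 0. Lengths are in mm, angles in rad, forces in N, time in s.
With the tool pointing down it reaches from about 400 to 875 mm from the base axis. Payload 4.4 kg.
Tool frame: the origin (TCP) lies on the centre line of the jaws, within the pads' length; the fingertips stand 14 mm ahead of it and the grasp point (between the pads) lies 5 mm behind it; z points along the fingers, x is the direction in which the jaws open and shut, and the axes are right-handed (so a half turn about z gives the same grasp; the last joint's range is limited). The gripper opens to 85 mm and grips with 20 to 120 N. Pads are 22 mm wide; open, the fingers measure 114 mm over their backs; the gripper's body (76 mm by 85 mm) begins 54 mm behind the grasp point. The pads swing forward as they close: fully open they stand 13 mm farther back than shut.
Start: joints at [-1.237, 0.628, 0.038, 1.517, -0.027, 0.996, -0.02], TCP at [252.981, 598.764, 245.313] pointing down, gripper open.
Joint ranges: [-3.06, 3.06], [-0.37, 2.12], [-1.25, 1.32], [0.18, 2.47], [-1.1, 4.24], [0.23, 1.98], [-2.94, 2.94]. Speed limits (rad/s): [2.57, 2.57, 3.14, 3.14, 3.14, 3.14, 3.14].

### API

Orientations are given as [roll, pitch, yaw] about the fixed x, y, z axes, in that order (R = Rz(yaw) Ry(pitch) Rx(roll)).
In Python, from cell import ctrl gives the robot as it stands.
- The arm moves only by the tool send_rows, never from a script. Its argument "commands" is a list of rows, each a list of 5 numbers: the finger opening in mm, from 0 to 85.4, then the shift along the tool's x, y, z in mm, then the turn about the tool's z in degrees. In form: [[grip, x, y, z, roll], ...]. A call has 1 to 5 rows; each row is the pose to reach, as a shift and turn from the pose measured when the call began, along the tool's axes at that moment; what a row does not reach only later rows make up. A row lasts 1/10 s, in which the tool goes at most 50 mm and 8.59 degrees, less where a joint would pass 70% of its speed; a pose out of reach is approached as far as the arm can. A call with a gripper value outside its range is refused whole. The fingers move at their own pace and stop on an object; the grip force is fixed at half the most. Time passes only in rows, so rows that repeat a pose let the fingers close. It gives the time, the measured TCP pose, the force and the opening at its end, in the units of the state.
- ctrl.read_state(): the state, without advancing time (a new reading comes with each control period).
- ctrl.get_image(name): name is "side" or "top" or "wrist"; returns the picture (384x512x3 uint8, red, green, blue); there is no depth.
- ctrl.camera_params(name): a dict with "fx", "fy", "cx", "cy" (pixels), "cam_to_world" (4x4, takes a point from camera to world coordinates). Camera axes: x right, y down, z forward; pixel columns grow to the right and rows downward; lengths in mm; the calibration is good to about 2 mm. A picture is of the moment at which its call begins: read the wrist's pose just before it. camera_params takes no time and is no camera call; for the wrist camera it gives the pose at the moment of the call.
- ctrl.finish_job(): hands the job in, once; it reports no verdict.
The state is a dict: "clock": time; "qpos": joint angles; "qd": joint speeds; "tau": joint torques, N m; "eef_pos": TCP position; "tool_rot": TCP orientation; "force": force on the tool from outside, world axes, zero at the start; "torque": the same for the moment, N m; "width": finger opening in mm.
Only numpy, scipy, OpenCV 4.12 (cv2) and the standard library are available. Lean on these libraries where they do the work, as an engineer would, in place of code of your own. Each camera call takes 0.05 s, during which the arm holds its last target.

### The job

Fold the lid of the wooden cup case up by its orange tab until it stands upright, and leave it so. Then take the blue cup out and show its underside to the checking camera: hold the cup in the air, mouth uppermost and tipped so that the foot squarely faces the lens, with the middle of the foot straight out from the lens and 15 cm in front of it. Finish while still holding the cup steady there, and leave the yellow cup, the plates and the bowl where they are.

Things in the scene. Friction and masses are not known exactly. Their poses are not given: they have to be found in the camera images.
- case: Fixed open wooden case, 250 mm (its x) by 180 mm (its y) outside, 95 mm high, walls and floor 6 mm, undivided. Origin: centre of its underside on the counter; z up. Both cups stand on its floor, mouth up, one towards each x end, about 112 mm apart and 20 mm off the middle towards its -y side.
- lid (a joint): Hinge of the case's lid, rad: 0 = shut (lid level on the rim), 1.57 = upright, stop at 2.2. The axis runs along the case's x over its +y wall, so that the -y edge swings up. The hinge is stiff: the lid stays where it is left; it takes about 4 N at the tab to move it. It starts shut or a little ajar.
- lid_hinge (a point): Point on the lid's hinge axis, mid-length, at the top of the case's +y wall (95 mm above the counter). Axes as the lid's: with the lid shut they are those of the case.
- lid_tab (a point): Grip point of the orange tab that sticks out in the plane of the lid (panel 250 x 180 x 8 mm) from the middle of its free (-y) edge. Tab 20 mm wide along the hinge, 12 mm thick, 50 mm long. Point: mid-width and mid-thickness, 32 mm beyond the edge, 212 mm from the hinge axis, 5 mm above it when shut. Pinched across its width, the tab can turn between the pads as the lid swings.
- blue_cup: Blue straight-sided dessert cup without handle, hollow, 54 mm outside diameter (48 mm at the foot), 85 mm high, wall 4 mm, about 0.16 kg. Origin: centre of its underside (the foot); z points along its axis to the mouth. Loose.
- yellow_cup: Yellow cup of the same shape and size; leave it in the case. Origin: centre of its underside. Loose.
- camera: Fixed stand of the checking camera: dark round foot 100 mm across, 12 mm high, and a short post; the whole camera is about 110 mm high. Origin: centre of its underside; the camera looks up and towards its -x.
- lens: Head of the checking camera: black housing 58 x 58 x 36 mm with a white ring light 60 mm across round a black lens tube 40 mm across. Origin: centre of the lens's front face, about 95 mm above the counter; z is the viewing direction, pointing out of the lens, 30 degrees from vertical, leaning to the stand's -x (towards the robot).
- show_point (a point): Point in the air on the lens's viewing axis, 150 mm in front of the lens: where the centre of the blue cup's foot is to be held. Axes parallel to those of the lens.
- plates: Stack of five beige-pink plates, 176 mm across, 33 mm high in all, to the right of the case on the robot's side. Origin: centre of its underside. Loose; leave alone.
- bowl: White bowl, 90 mm across, 50 mm high, to the left of the case. Origin: centre of its underside. Loose; leave alone.
There are look-alikes about, which are no part of the job. What is shaped like the camera but turquoise is not meant.

How it is judged (in metres and radians):
On the way, in this order (a step that is already met when the one before it is completed fails the run):
1. the lid stands upright, within 14 degrees, with the blue cup still in the case (value of joint lid between 1.33 and 1.81 rad and distance of blue_cup from where it was at the start of the episode below 0.03 m), for 0.3 s.
2. the blue cup is lifted out of the case by the gripper, its foot over 120 mm above the counter (height (world z) of blue_cup above 0.12 m and contact force between blue_cup and the fingers above 1 N), for 0.2 s.
At the end, for the whole second after the job is handed in: The gripper holds the blue cup still, touching nothing else, mouth up: foot centre within 30 mm of the point 150 mm before the lens, axis within 12 degrees of the viewing axis. Lid upright within 14 degrees; yellow cup (upright), plates and bowl within 30 mm of their starts (distance between blue_cup and show_point below 0.03 m and angle between the z axis of blue_cup and the z axis of lens, either way round below 0.21 rad and angle between blue_cup's own z axis and vertical below 0.9 rad and contact force between blue_cup and the fingers above 1 N and linear speed of blue_cup below 0.03 m/s and angular speed of blue_cup below 0.2 rad/s and height (world z) of blue_cup above 0.15 m and value of joint lid between 1.33 and 1.81 rad and contact force between blue_cup and camera below 0.2 N and contact force between blue_cup and case below 0.2 N and contact force between blue_cup and yellow_cup below 0.2 N and contact force between blue_cup and plates below 0.2 N and contact force between blue_cup and bowl below 0.2 N and distance of each of yellow_cup, plates, bowl from where it was at the start of the episode below 0.03 m and angle between yellow_cup's own z axis and vertical below 0.2 rad); the arm keeps its last pose, push and grip.
It fails at once if the yellow cup, the plates or the bowl are shoved more than 40 mm (distance of any of yellow_cup, plates, bowl from where it was at the start of the episode above 0.04 m).
It also fails if it takes over 58 s, if anything falls off the work surface, if the arm or the gripper's body presses on something with over 40 N, if the wrist force passes 120 N, or if a joint passes its speed limit or range.

## Working session

There is one attempt and no reset: what is moved stays moved. The work goes in short steps, Python scripts to look and compute and a tool call to move; the robot and the scene stay as the last step left them, time stands still between calls to the robot, and variables do not carry over. Pictures are saved under pics/ and viewed, and the job is handed in when it is done.

Besides the shell and the picture viewer there is one more tool, called by a JSON object that holds its "op" and its "data". send_rows: Moves the arm, as the interface text tells. Its arguments: {"type":"object","properties":{"commands":{"type":"array"}},"required":["commands"]}

```bash
mkdir -p pics; ls
python3 - <<'E'
from cell import ctrl
import cv2,numpy as np
s=ctrl.read_state();print(s)
for n in("side","top","wrist"):
    p=ctrl.camera_params(n);print(n,p)
    cv2.imwrite(f"pics/{n}0.png",ctrl.get_image(n)[:,:,::-1])
E
```

```text
pics
{'clock': 0.0, 'qpos': array([-1.23681329,  0.62932538,  0.03842892,  1.51832637, -0.02700158,
        0.996277  , -0.01997296]), 'qd': array([-0.00143023, -0.00019819,  0.00109624, -0.00054405,  0.00045753,
        0.00057182, -0.00150309]), 'tau': array([-1.42239730e-05, -5.63417780e+01,  1.22661106e+00, -1.93443471e+01,
        1.11174028e-02,  1.09134571e-02,  6.64067286e-06]), 'eef_pos': array([252.73567888, 598.23706563, 244.41556545]), 'tool_rot': array([3.14157977e+00, 1.81854208e-03, 1.17105094e+00]), 'force': array([ 0.14614344,  0.7604238 , -0.13821216]), 'torque': array([-0.00822689,  0.03678532,  0.02423785]), 'width': 85.47578566184166}
side {'fx': 352.1185934636237, 'fy': 352.1185934636237, 'cx': 250.37573424159964, 'cy': 190.49721590807172, 'cam_to_world': array([[ 9.87870257e-01, -7.09106348e-02,  1.38144986e-01,
         4.32008519e+02],
       [-1.54215272e-01, -5.52098941e-01,  8.19392707e-01,
        -9.57098528e+02],
       [ 1.81660438e-02, -8.30757751e-01, -5.56337626e-01,
         8.59907653e+02],
       [ 0.00000000e+00,  0.00000000e+00,  0.00000000e+00
[... 260 characters left out ...]
1,  2.46617806e-02, -3.75192909e-03,
         6.48969067e+01],
       [-1.59497615e-03, -2.13288310e-01, -9.76988000e-01,
         1.35034534e+03],
       [ 0.00000000e+00,  0.00000000e+00,  0.00000000e+00,
         1.00000000e+00]])}
wrist {'fx': 267.8157727753082, 'fy': 267.8157727753082, 'cx': 256.9362709944803, 'cy': 194.29233964187392, 'cam_to_world': array([[ 3.89048142e-01,  8.74141463e-01,  2.90720219e-01,
         1.78630331e+02],
       [ 9.21216512e-01, -3.68722375e-01, -1.24112647e-01,
         6.30282622e+02],
       [-1.29696094e-03,  3.16102061e-01, -9.48724304e-01,
         3.73108268e+02],
       [ 0.00000000e+00,  0.00000000e+00,  0.00000000e+00,
         1.00000000e+00]])}
```

View pics/side0.png

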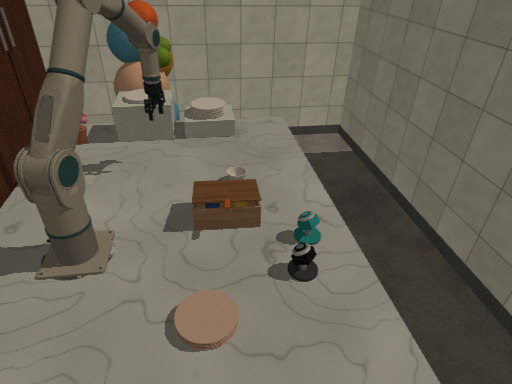

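View pics/top0.png

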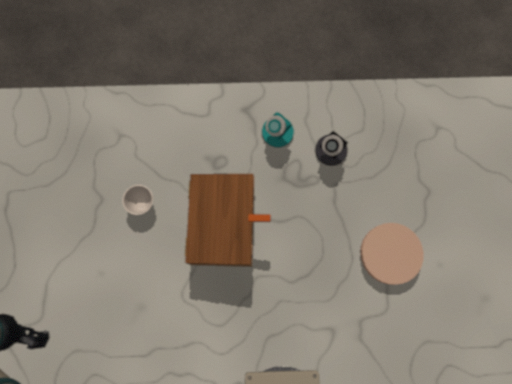

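View pics/wrist0.png

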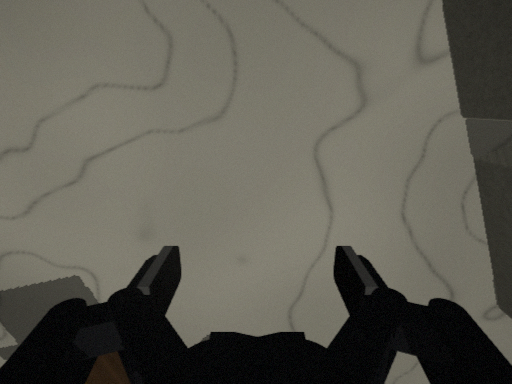

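```bash
cat > h.py <<'E'
import numpy as np,cv2
from cell import ctrl
def ray(p,u,v):
    T=p["cam_to_world"];d=T[:3,:3]@np.array([(u-p["cx"])/p["fx"],(v-p["cy"])/p["fy"],1]);return T[:3,3],d/np.linalg.norm(d)
def plane(p,u,v,z):
    o,d=ray(p,u,v);return o+d*(z-o[2])/d[2]
def tri(rs):
    A=sum(np.eye(3)-np.outer(d,d) for o,d in rs);b=sum((np.eye(3)-np.outer(d,d))@o for o,d in rs)
    x=np.linalg.solve(A,b);return x,[np.linalg.norm((np.eye(3)-np.outer(d,d))@(x-o)) for o,d in rs]
def proj(p,X):
    T=np.linalg.inv(p["cam_to_world"]);c=T[:3,:3]@np.asarray(X,float)+T[:3,3];return np.array([p["fx"]*c[0]/c[2]+p["cx"],p["fy"]*c[1]/c[2]+p["cy"]])
def blobs(img,f,minA=8):
    hsv=cv2.cvtColor(img,cv2.COLOR_RGB2HSV).astype(int);m=f(hsv[...,0],hsv[...,1],hsv[...,2]).astype(np.uint8)
    n,l,st,c=cv2.connectedComponentsWithStats(m)
    return [(c[i].round(1),st[i]) for i in range(1,n) if st[i][4]>=minA],l
E
python3 - <<'E'
import cv2
a=cv2.imread('pics/side0.png');b=cv2.imread('pics/top0.png')
x=cv2.resize(a[165:290,180:340],None,fx=4.9,fy=4.7,interpolation=cv2.INTER_CUBIC)
cv2.imwrite('pics/c_side.png',x)
cv2.imwrite('pics/c_top.png',cv2.resize(b[100:280,110:370],None,fx=3,fy=3,interpolation=cv2.INTER_CUBIC))
E
```

```text
(no output)
```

View pics/c_side.png

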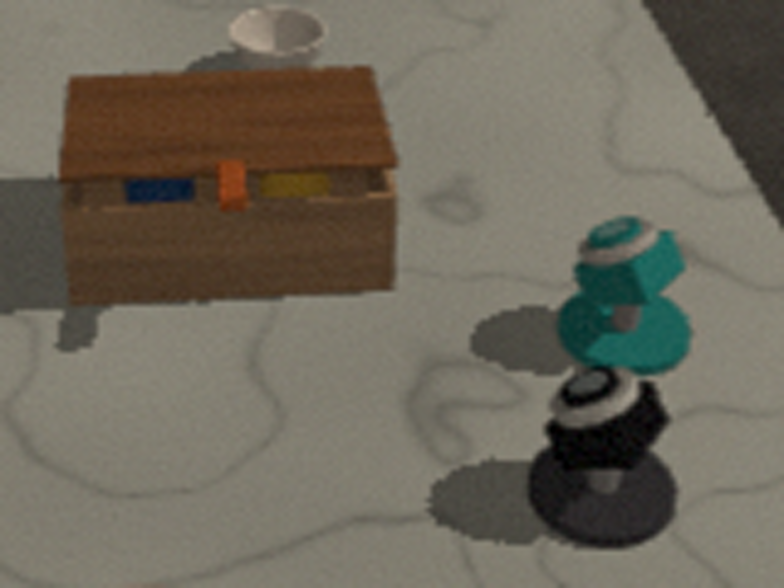

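View pics/c_top.png

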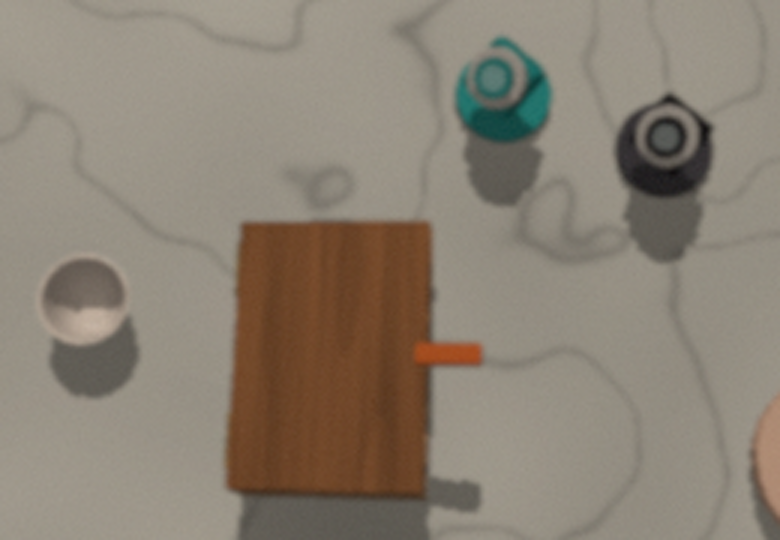

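The side crop shows the lid slightly ajar. The orange tab is at side (227,204), top (260,218). The blue rim is at side (212,204) on the robot's end, with yellow at (240,203).

Look-alikes:
- The turquoise camera at top (278,130) is not the target. The black camera at top (332,148), side (303,260) is.
- The background plates and balls at the top of the side view are no part of the job.

Run:
```python
from h import *
S=cv2.imread('pics/side0.png')[:,:,::-1].copy();T=cv2.imread('pics/top0.png')[:,:,::-1].copy()
ps,pt=ctrl.camera_params('side'),ctrl.camera_params('top')
org=lambda h,s,v:(h>=2)&(h<=12)&(s>190)&(v>130)
for nm,I in(('side',S),('top',T)):
    print(nm,'orange',[(c,s.tolist()) for c,s in blobs(I,org)[0]])
    print(nm,'blue',[(c,s.tolist()) for c,s in blobs(I,lambda h,s,v:(h>105)&(h<125)&(s>130)&(v>30))[0]])
    print(nm,'yellow',[(c,s.tolist()) for c,s in blobs(I,lambda h,s,v:(h>18)&(h<32)&(s>150)&(v>60))[0]])
wood=lambda h,s,v:(h<=16)&(s>95)&(v>30)
b,l=blobs(T,wood,500);print('wood',[(c,s.tolist()) for c,s in b])
# lid quad in top
i=l[220,215];m=(l==i).astype(np.uint8);m=cv2.morphologyEx(m,cv2.MORPH_OPEN,np.ones((9,9)))
cs=max(cv2.findContours(m,0,2)[0],key=cv2.contourArea);q=cv2.approxPolyDP(cs,5,True)[:,0];print('lid quad',q.tolist(),cv2.minAreaRect(cs))
for u,v in q:print(u,v,[plane(pt,u,v,z).round(0)[:2].tolist() for z in(100,120,140)])
# case bottom corners from side
for u,v in[(180+70/4.9,165+303/4.7),(180+394/4.9,165+288/4.7)]:print('case bottom',plane(ps,u,v,0).round(1))
for u,v in[(180+62/4.9,165+208/4.7),(180+397/4.9,165+194/4.7)]:print('case -y rim',plane(ps,u,v,95).round(1))
# back lid edge in side 
for u,v in[(180+70/4.9,165+77/4.7),(180+373/4.9,165+67/4.7)]:print('hinge edge',plane(ps,u,v,103).round(1))
```

```text
side orange [(array([143.4,   9.8]), [130, 0, 27, 21, 324]), (array([226.8, 202.9]), [225, 200, 5, 7, 30])]
side blue [(array([210.9, 205.3]), [206, 204, 13, 4, 28])]
side yellow [(array([168. ,  64.7]), [162, 51, 11, 24, 58]), (array([239.4, 203.9]), [233, 202, 14, 5, 65])]
top orange [(array([257.5, 217.5]), [248, 214, 21, 7, 94])]
top blue []
top yellow []
wood [(array([221. , 219.5]), [185, 174, 86, 92, 6037])]
lid quad [[191, 175], [186, 262], [250, 265], [252, 174]] ((219.80381774902344, 218.86581420898438), (66.48715209960938, 91.53407287597656), 1.6365771293640137)
191 175 [[647.0, 240.0], [642.0, 237.0], [637.0, 234.0]]
186 262 [[404.0, 252.0], [403.0, 249.0], [401.0, 246.0]]
250 265 [[392.0, 79.0], [391.0, 78.0], [389.0, 78.0]]
252 174 [[646.0, 67.0], [641.0, 67.0], [636.0, 67.0]]
case bottom [396.3  76.7   0. ]
case bottom [645.7  62.2   0. ]
case -y rim [397.1  76.1  95. ]
case -y rim [644.6  61.9  95. ]
hinge edge [407.5 251.  103. ]
hinge edge [655.8 235.8 103. ]
```

```bash
cat >> h.py <<'E'
ang=-0.058
ex=np.array([np.cos(ang),np.sin(ang),0]);ey=np.array([-np.sin(ang),np.cos(ang),0]);ez=np.array([0,0,1.])
def hinge(H,r,up,th,x=0):
    return H+x*ex+(-ey*np.cos(th)+ez*np.sin(th))*r+(ey*np.sin(th)+ez*np.cos(th))*up
E
python3 - <<'E'
from h import *
ps,pt=ctrl.camera_params('side'),ctrl.camera_params('top')
H=np.array([531.5,249,95])
for th in(0,.1,.15,.2,.25,.3):
    print(th,'tip top',proj(ps,hinge(H,230,11,th)).round(1),proj(pt,hinge(H,230,11,th)).round(1),'tip bot',proj(ps,hinge(H,230,-1,th)).round(1),'root top',proj(ps,hinge(H,180,11,th)).round(1),'lid -x low',proj(ps,hinge(H,180,1,th,-125)).round(1),'lid +x low',proj(ps,hinge(H,180,1,th,125)).round(1),proj(pt,hinge(H,180,9,th,125)).round(1))
print('hinge',proj(pt,H).round(1))
S=cv2.imread('pics/side0.png')
cv2.imwrite('pics/c2.png',cv2.resize(S[180:235,185:270],None,fx=9,fy=9,interpolation=cv2.INTER_NEAREST))
E
```

```text
0 tip top [227.7 213.7] [270.4 217.9] tip bot [227.8 216.4] root top [227.1 205.2] lid -x low [192.4 209. ] lid +x low [261.4 206. ] [253.8 173.6]
0.1 tip top [227.6 208. ] [269.9 216.6] tip bot [227.7 211. ] root top [227.  200.9] lid -x low [192.1 204.8] lid +x low [261.5 201.9] [253.2 171.9]
0.15 tip top [227.5 205.1] [269.3 215.9] tip bot [227.6 208.1] root top [227.  198.6] lid -x low [191.9 202.6] lid +x low [261.5 199.7] [252.6 171.1]
0.2 tip top [227.4 202. ] [268.4 215.2] tip bot [227.5 205.2] root top [226.9 196.3] lid -x low [191.7 200.3] lid +x low [261.6 197.4] [251.8 170.3]
0.25 tip top [227.3 198.8] [267.4 214.5] tip bot [227.4 202.1] root top [226.8 193.9] lid -x low [191.6 197.9] lid +x low [261.6 195.1] [250.9 169.4]
0.3 tip top [227.2 195.6] [266.1 213.7] tip bot [227.3 199. ] root top [226.7 191.4] lid -x low [191.4 195.5] lid +x low [261.6 192.7] [249.8 168.6]
hinge [187.7 215.8]
```

View pics/c2.png

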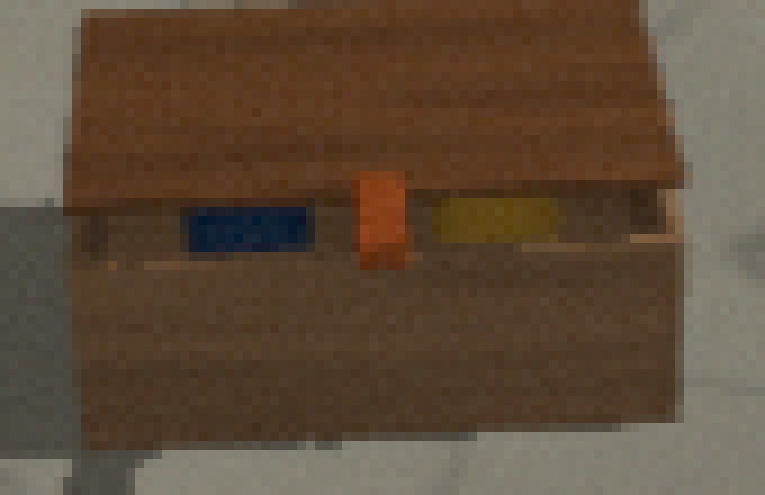

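```bash
cat >> h.py <<'E'
from scipy.spatial.transform import Rotation as Ro
def st():
    s=ctrl.read_state();return np.array(s['eef_pos']),Ro.from_euler('xyz',s['tool_rot']),s
def shift(tgt,yaw=None):
    p,R,s=st();d=R.inv().apply(np.asarray(tgt)-p)
    out=d.round(1).tolist()
    if yaw is not None:
        x=R.apply([1,0,0]);dy=yaw-np.arctan2(x[1],x[0]);dy=(dy+np.pi)%(2*np.pi)-np.pi
        out.append(round(-np.degrees(dy),1))
    return out
H=np.array([530.2,249,95])
E
python3 - <<'E'
from h import *
P=hinge(H,212,5,.12);print(P)
print(shift(P+[0,0,80],ang))
E
```

```text
[518.03396532  39.47604418 125.34303112]
[-411.5, 461.9, 39.9, np.float64(70.4)]
```

{"op": "send_rows", "data": {"commands": [[85,-411,462,0,70],[85,-411,462,0,70],[85,-411,462,0,70],[85,-411,462,0,70],[85,-411,462,0,70]]}}

```text
clock: 0.65
eef_pos: [360.7, 371.0, 245.3]
tool_rot: [3.141, 0.0, 0.415]
force: [1.7, 0.5, 0.0]
width: 85.2
```

```bash
python3 -c "
from h import *
P=hinge(H,212,5,.12)
print(shift(P+[0,0,80],ang),st()[2]['qpos'],st()[0])"
```

```text
[10.3, 366.8, 40.2, np.float64(27.1)] [-1.03137803  0.44988736  0.25417672  1.88844326 -0.14915832  0.8221681
 -0.28454419] [360.67424516 371.01119692 245.27547329]
```

{"op": "send_rows", "data": {"commands": [[85,10,367,0,27],[85,10,367,0,27],[85,10,367,0,27],[85,10,367,0,27],[85,10,367,0,27]]}}

```text
clock: 1.15
eef_pos: [467.4, 145.2, 245.4]
tool_rot: [3.141, -0.0, -0.056]
force: [0.6, 0.1, 0.8]
width: 85.5
```

```bash
python3 -c "
from h import *
P=hinge(H,212,5,.12)
print(shift(P+[0,0,80],ang),st()[2]['qpos'],st()[0])"
```

```text
[56.5, 102.7, 40.2, np.float64(0.1)] [-0.6470079   0.42559583  0.40419924  1.96163519 -0.2275184   0.79839383
 -0.17161109] [467.3683054  145.19700899 245.44937964]
```

{"op": "send_rows", "data": {"commands": [[85,25,50,10,0],[85,56,103,40,0],[85,56,103,40,0],[85,56,103,40,0],[85,56,103,40,0]]}}

```text
clock: 1.65
eef_pos: [517.1, 39.1, 205.1]
tool_rot: [3.141, 0.001, -0.058]
force: [0.4, 1.1, 0.8]
width: 85.1
```

Run:
```python
from h import *
P=hinge(H,212,5,.12)
print(shift(P+[0,0,-5],ang),st()[2]['qpos'],st()[0])
p=ctrl.camera_params('wrist');I=ctrl.get_image('wrist')
print([(c,s.tolist()) for c,s in blobs(I,lambda h,s,v:(h>=2)&(h<=12)&(s>190)&(v>100))[0]],proj(p,P),proj(p,hinge(H,230,5,.12)),proj(p,hinge(H,180,5,.12)))
cv2.imwrite('pics/w1.png',I[:,:,::-1])
```

```text
[1.0, -0.5, 84.8, np.float64(0.0)] [-0.38306449  0.52149054  0.37258825  1.93165375 -0.27192065  0.73857786
  0.08968539] [517.14512484  39.05727045 205.14931692]
[(array([254.5, 191.7]), [241, 156, 27, 74, 1732])] [257.36025632 207.50107911] [257.33681045 228.10508401] [257.40386317 169.17979589]
```

View pics/w1.png

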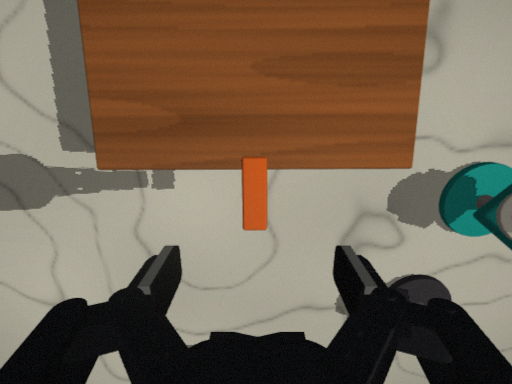

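The wrist view shows the tab at (254,192), between the fingers. That is about 2 mm off the prediction in x, and the lid edge at row 169 matches. I'll descend.

{"op": "send_rows", "data": {"commands": [[85,-1,0,42,0],[85,-1,0,85,0],[85,-1,0,85,0],[10,-1,0,85,0],[10,-1,0,85,0]]}}

```text
clock: 2.2
eef_pos: [517.4, 40.9, 122.5]
tool_rot: [-3.141, -0.003, -0.054]
force: [-0.4, -0.9, 0.2]
width: 58.7
```

{"op": "send_rows", "data": {"commands": [[10,0,0,0,0],[10,0,0,0,0],[10,0,0,0,0]]}}

```text
clock: 2.5
eef_pos: [515.1, 41.2, 123.1]
tool_rot: [-3.14, 0.001, -0.054]
force: [-5.3, 0.2, 2.4]
width: 18.9
```

```bash
sed -i 's/^H=.*/H=np.array([528.5,249,95])/' h.py
python3 - <<'E'
from h import *
# current theta estimate from grasp pt
p,R,s=st();g=p+[0,0,5];print(p,s['width'])
d=g-H;y=-d@ey;z=d[2];print('r',np.hypot(y,z),'th',np.arctan2(z,y)-np.arctan2(5,212),'x',d@ex)
for th in np.arange(.2,1.61,.1):
    P=hinge(H,212,5,th)+[0,0,-5]; print(round(th,2),R.inv().apply(P-p).round(0))
E
```

```text
[515.12310326  41.21028314 123.10336509] 18.902059654072925
r 210.83079985147572 th 0.13408577860525886 x -1.3093554389152424
0.2 [  1.  -1. -14.]
0.3 [  1.  -7. -34.]
0.4 [  1. -15. -54.]
0.5 [  1. -25. -73.]
0.6 [  1. -36. -91.]
0.7 [   1.  -49. -107.]
0.8 [   1.  -64. -122.]
0.9 [   1.  -81. -136.]
1.0 [   1.  -98. -148.]
1.1 [   2. -117. -158.]
1.2 [   2. -136. -166.]
1.3 [   2. -157. -172.]
1.4 [   2. -177. -176.]
1.5 [   2. -198. -178.]
1.6 [   2. -220. -178.]
```

{"op": "send_rows", "data": {"commands": [[10,0,-1,-14,0],[10,0,-7,-34,0],[10,0,-15,-54,0],[10,0,-25,-73,0],[10,0,-25,-73,0]]}}

```text
clock: 3.0
eef_pos: [516.5, 67.7, 197.8]
tool_rot: [-3.139, 0.0, -0.052]
force: [-1.5, 1.9, -0.3]
width: 18.8
```

```bash
cat > lidp.py <<'E'
from h import *
p,R,s=st();g=p+[0,0,5];print(p,s['width'],s['force'].round(1))
d=g-H;y=-d@ey;z=d[2];t=np.arctan2(z,y)-np.arctan2(5,212);print('r',np.hypot(y,z),'th',t,'x',d@ex)
for th in np.arange(np.ceil(t*10)/10,1.66,.1):
    P=hinge(H,212,5,th)+[0,0,-5]; print(round(th,2),R.inv().apply(P-p).round(0))
E
python3 lidp.py
```

```text
[516.51578292  67.69825949 197.82761572] 18.79673199151325 [-1.5  1.9 -0.3]
r 211.27854087034527 th 0.512020073797535 x -1.4544590232119639
0.6 [  2. -10. -16.]
0.7 [  2. -23. -33.]
0.8 [  2. -38. -48.]
0.9 [  2. -54. -61.]
1.0 [  2. -72. -73.]
1.1 [  2. -90. -83.]
1.2 [   2. -110.  -91.]
1.3 [   2. -130.  -97.]
1.4 [   2. -151. -101.]
1.5 [   3. -172. -103.]
1.6 [   3. -193. -103.]
```

{"op": "send_rows", "data": {"commands": [[10,0,-10,-16,0],[10,0,-23,-33,0],[10,0,-38,-48,0],[10,0,-54,-61,0],[10,0,-72,-73,0]]}}

```text
clock: 3.5
eef_pos: [520.1, 137.9, 270.1]
tool_rot: [-3.141, 0.001, -0.053]
force: [3.0, 0.2, -10.4]
width: 18.9
```

```bash
python3 lidp.py
```

```text
[520.12902144 137.85379139 270.09258484] 18.879567770157355 [  3.    0.2 -10.4]
r 211.78580819010938 th 0.9930742184153761 x -1.9140361390536371
1.0 [ 2. -1. -1.]
1.1 [  2. -20. -11.]
1.2 [  2. -39. -19.]
1.3 [  2. -60. -26.]
1.4 [  2. -80. -30.]
1.5 [   2. -101.  -32.]
1.6 [   2. -123.  -32.]
```

{"op": "send_rows", "data": {"commands": [[10,0,-20,-11,0],[10,0,-39,-19,0],[10,0,-60,-26,0],[10,0,-80,-30,0],[10,0,-101,-32,0]]}}

```text
clock: 4.0
eef_pos: [525.3, 235.4, 301.2]
tool_rot: [3.136, 0.002, -0.056]
force: [-0.9, -6.7, -3.2]
width: 18.2
```

```bash
python3 lidp.py
```

```text
[525.3494319  235.39687192 301.24396745] 18.233895132586383 [-0.9 -6.7 -3.2]
r 211.69182973086942 th 1.482156132504428 x -2.356731180906222
1.5 [ 2. -4. -1.]
1.6 [  2. -25.  -1.]
```

{"op": "send_rows", "data": {"commands": [[10,0,-10,-1,0],[10,0,-19,-1,0],[10,0,-19,-1,0],[60,0,-19,-1,0],[60,0,-19,-1,0]]}}

```text
clock: 4.5
eef_pos: [526.9, 254.6, 302.3]
tool_rot: [3.138, 0.001, -0.056]
force: [0.1, -1.3, 0.2]
width: 47.0
```

{"op": "send_rows", "data": {"commands": [[60,0,0,0,0],[60,0,0,0,0]]}}

```text
clock: 4.7
eef_pos: [527.2, 254.7, 302.6]
tool_rot: [3.139, 0.0, -0.057]
force: [-0.3, -0.7, 0.3]
width: 60.1
```

```bash
python3 lidp.py
```

```text
[527.18998432 254.73051162 302.64053921] 60.0748237217996 [-0.3 -0.7  0.3]
r 212.71545367782193 th 1.573756412842684 x -1.639996212641939
1.6 [ 2. -6.  1.]
```

Lid is at about 1.57 rad. I'll retreat straight up.

{"op": "send_rows", "data": {"commands": [[60,0,0,-40,0],[60,0,0,-80,0],[85,0,0,-80,0]]}}

```text
clock: 5.0
eef_pos: [530.2, 255.5, 388.4]
tool_rot: [-3.138, -0.009, -0.057]
force: [1.2, -0.4, -0.0]
width: 72.4
```

{"op": "send_rows", "data": {"commands": [[85,0,50,0,0],[85,0,100,0,0],[85,0,150,0,0],[85,0,200,0,0],[85,0,200,0,0]]}}

```text
clock: 5.5
eef_pos: [518.1, 46.9, 388.5]
tool_rot: [3.141, -0.011, -0.07]
force: [0.1, 0.5, 0.2]
width: 85.0
```

Run:
```python
from h import *
print(st()[0])
for n in("side","top","wrist"):cv2.imwrite(f"pics/{n}2.png",ctrl.get_image(n)[:,:,::-1])
a=cv2.imread('pics/side2.png');b=cv2.imread('pics/top2.png')
cv2.imwrite('pics/c_side2.png',cv2.resize(a[140:290,180:340],None,fx=4,fy=4,interpolation=cv2.INTER_CUBIC))
cv2.imwrite('pics/c_top2.png',cv2.resize(b[100:280,110:370],None,fx=3,fy=3,interpolation=cv2.INTER_CUBIC))
```

```text
[518.13094962  46.915899   388.45498706]
```

View pics/c_side2.png

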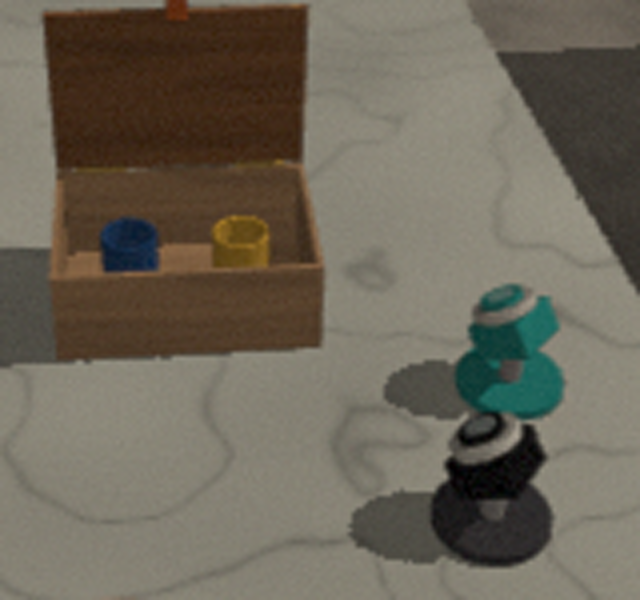

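View pics/c_top2.png

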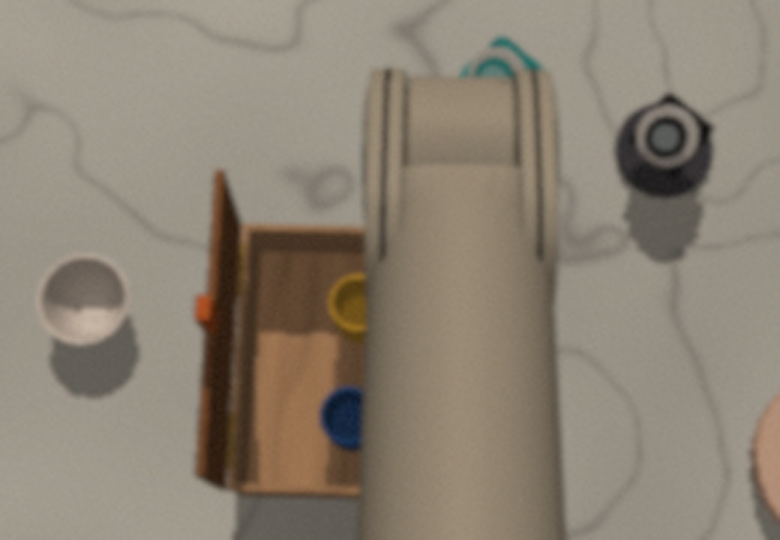

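View pics/wrist2.png

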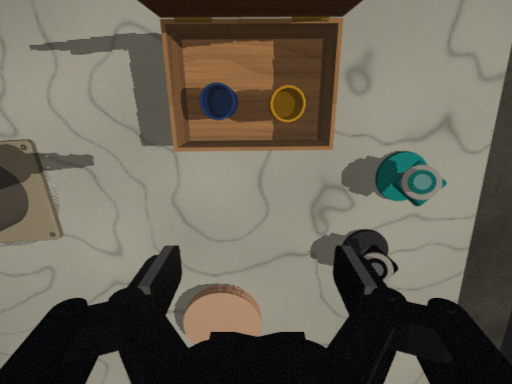

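```bash
python3 - <<'E'
from h import *
ps,pt,pw=(ctrl.camera_params(n) for n in('side','top','wrist'))
S,T,W=(cv2.imread(f'pics/{n}2.png')[:,:,::-1].copy() for n in('side','top','wrist'))
b,l=blobs(W,lambda h,s,v:(h>100)&(h<130)&(s>120)&(v>25),60)
for c,s in b:print('blue w',c,s.tolist(),plane(pw,*c,91))
b,l2=blobs(W,lambda h,s,v:(h>18)&(h<32)&(s>140)&(v>50),60)
for c,s in b:print('yel w',c,s.tolist(),plane(pw,*c,91))
b,_=blobs(S,lambda h,s,v:(h>100)&(h<130)&(s>120)&(v>25),20)
for c,s in b:print('blue s',c,s.tolist())
print('blue side rim',plane(ps,212.5,197.2,91))
r1=ray(ps,300.7,247.5);r2=ray(pt,331.7,145.3);print('lens s+t',tri([r1,r2]))
# base disc
print('foot side',plane(ps,180+492/4,140+523/4,12))
k=4
for n,I,(x0,y0,w,h) in(('s',S,(280,235,60,55)),('t',T,(300,120,60,60)),('w',W,(330,220,90,80))):
    cv2.imwrite(f'pics/cam_{n}.png',cv2.resize(I[y0:y0+h,x0:x0+w][:,:,::-1],None,fx=8,fy=7 if n!='w' else 7,interpolation=cv2.INTER_CUBIC))
E
python3 - <<'E'
import cv2,numpy as np
a=[cv2.imread(f'pics/cam_{n}.png') for n in 'st']
for x in a:print(x.shape)
h=min(x.shape[0] for x in a)
cv2.imwrite('pics/cam_st.png',np.hstack([x[:h,:400] for x in a]))
E
```

```text
blue w [218.7 101.6] [200, 83, 37, 36, 850] [470.11591592 147.2141095   91.        ]
yel w [193.2  19.2] [175, 17, 36, 5, 121] [446.0122422  255.80139098  91.        ]
yel w [311.1  18.3] [293, 16, 36, 5, 107] [608.10402592 248.05480912  91.        ]
yel w [286.6 103.2] [268, 85, 38, 38, 993] [571.8548554  139.14168366  91.        ]
blue s [212.  200.7] [206, 195, 13, 12, 144]
blue side rim [472.90396384 148.46679516  91.        ]
lens s+t (array([ 729.93967439, -165.24225582,   89.69436415]), [np.float64(1.707316361638951), np.float64(1.7073163616388825)])
foot side [ 739.71351562 -191.87446782   12.        ]
(385, 480, 3)
(420, 480, 3)
```

View pics/cam_st.png

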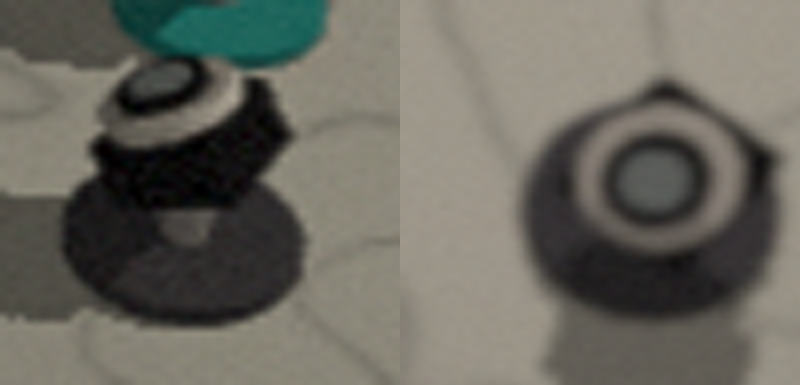

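View pics/cam_w.png

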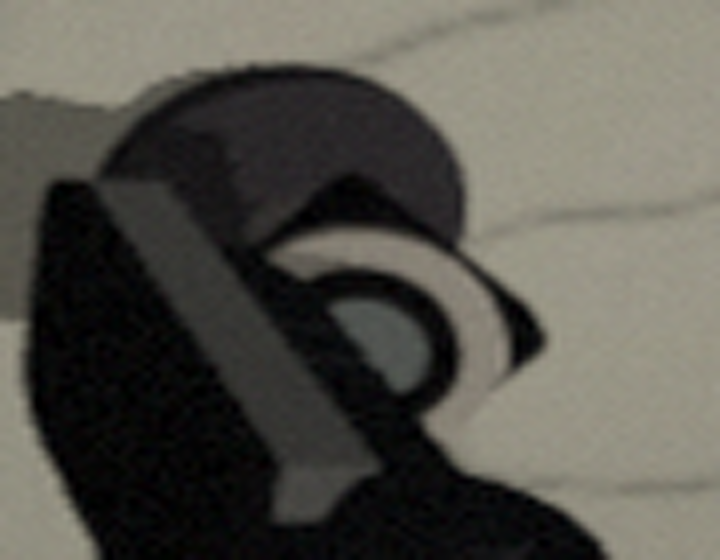

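```bash
python3 -c "
from h import *
print(shift([690,-235,330]))"
```

```text
[187.0, 281.3, 58.1]
```

{"op": "send_rows", "data": {"commands": [[85,187,281,58,0],[85,187,281,58,0],[85,187,281,58,0],[85,187,281,58,0],[85,187,281,58,0]]}}

```text
clock: 6.15
eef_pos: [645.8, -155.3, 344.4]
tool_rot: [-3.135, -0.009, -0.053]
force: [0.5, 0.5, -0.7]
width: 85.0
```

{"op": "send_rows", "data": {"commands": [[85,54,80,17,0],[85,54,80,17,0],[85,54,80,17,0]]}}

```text
clock: 6.45
eef_pos: [696.1, -243.1, 322.0]
tool_rot: [-3.139, -0.004, -0.057]
force: [-1.2, -0.6, -0.4]
width: 84.9
```

Run:
```python
from h import *
print(st()[0],st()[2]['tool_rot'])
import json
p=ctrl.camera_params('wrist');I=ctrl.get_image('wrist');cv2.imwrite('pics/w3.png',I[:,:,::-1])
p['cam_to_world']=np.array(p['cam_to_world']).tolist();json.dump(p,open('w3.json','w'))
```

```text
[ 696.09386867 -243.06570268  321.99912133] [-3.13875809 -0.00386338 -0.05739138]
```

View pics/w3.png

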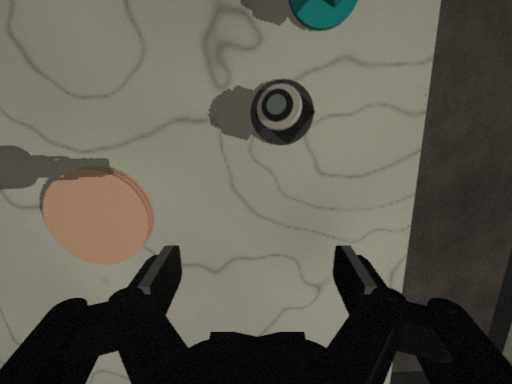

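Run:
```python
from h import *
import json
p=json.load(open('w3.json'));p['cam_to_world']=np.array(p['cam_to_world'])
I=cv2.imread('pics/w3.png')
c=I[70:155,235:330]
cv2.imwrite('pics/c3.png',cv2.resize(c,None,fx=7,fy=7,interpolation=cv2.INTER_CUBIC))
g=cv2.cvtColor(I,cv2.COLOR_BGR2HSV)
# head+foot silhouette
m=np.zeros(I.shape[:2],np.uint8);m[70:155,235:330]=1
v=I.max(2)
dark=((v<75)&(m>0)).astype(np.uint8)
n,l,s,cc=cv2.connectedComponentsWithStats(dark);print([(cc[i].round(1),s[i].tolist()) for i in range(1,n) if s[i][4]>30])
ps,pt=ctrl.camera_params('side'),ctrl.camera_params('top')
rs=[ray(ps,300.25,246.4),ray(pt,331.6,145.7),ray(p,277.5,105)]
print(tri(rs),tri(rs[:2]),plane(p,277.5,105,95))
print('foot',plane(p,282,112,8),plane(pt,331.25,150,6))
```

```text
[(array([282.3, 117.1]), [250, 79, 64, 66, 1670]), (array([276.8, 105.1]), [261, 89, 32, 33, 574])]
(array([ 728.24493321, -163.42127294,   93.00805052]), [np.float64(2.061668721541598), np.float64(2.3712090307794456), np.float64(1.0075433691389748)]) (array([ 727.94541248, -164.22349935,   93.55653729]), [np.float64(2.1247776227847543), np.float64(2.124777622784651)]) [ 728.28971391 -162.43174928   95.        ]
foot [ 741.76839453 -173.41091488    8.        ] [ 739.82208902 -178.01545768    6.        ]
```

View pics/c3.png

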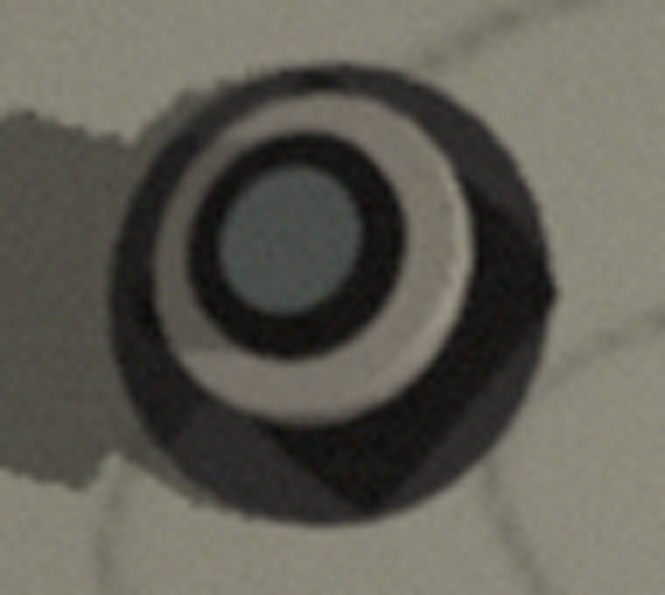

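```bash
python3 -c "
from h import *
print(shift([469,145,270],ang+np.pi/2),st()[2]['qpos'])"
```

```text
[-247.9, -371.1, 54.5, np.float64(-89.8)] [ 0.08391684  0.74929191  0.46825695  1.1314095  -0.32973041  1.32828844
  0.46495821]
```

{"op": "send_rows", "data": {"commands": [[85,-248,-371,0,-90],[85,-248,-371,0,-90],[85,-248,-371,0,-90],[85,-248,-371,0,-90],[85,-248,-371,0,-90]]}}

```text
clock: 7.0
eef_pos: [566.4, -18.0, 326.2]
tool_rot: [-3.141, -0.012, 0.708]
force: [0.9, 1.5, 0.1]
width: 84.7
```

```bash
python3 -c "
from h import *
print(shift([469,145,270],ang+np.pi/2),st()[2]['qpos'])"
```

```text
[31.3, -187.1, 56.8, np.float64(-46.1)] [-0.21200666  0.43371085  0.29756968  1.65879297 -0.15164027  1.06311014
  0.84052931]
```

{"op": "send_rows", "data": {"commands": [[85,31,-187,56,-46],[85,31,-187,56,-46],[85,31,-187,56,-46],[85,31,-187,56,-46],[85,31,-187,56,-46]]}}

```text
clock: 7.5
eef_pos: [462.5, 153.7, 269.9]
tool_rot: [3.14, -0.012, 1.469]
force: [1.0, -0.7, 0.3]
width: 84.8
```

```bash
python3 -c "
from h import *
print(shift([469,145,270],ang+np.pi/2),st()[2]['qpos'])"
```

```text
[-8.0, 7.3, -0.2, np.float64(-2.5)] [-0.41764115  0.36281289  0.0625908   1.93406261 -0.0435422   0.83876531
  1.13832313]
```

{"op": "send_rows", "data": {"commands": [[85,-8,7,0,-2.5],[85,-8,7,0,-2.5],[85,-8,7,0,-2.5]]}}

```text
clock: 7.8
eef_pos: [468.1, 146.3, 270.2]
tool_rot: [3.139, -0.013, 1.513]
force: [0.3, 0.8, 0.7]
width: 85.0
```

Run:
```python
from h import *
print(st()[0],st()[2]['tool_rot'])
p=ctrl.camera_params('wrist');I=ctrl.get_image('wrist');cv2.imwrite('pics/w4.png',I[:,:,::-1])
b,l=blobs(I,lambda h,s,v:(h>100)&(h<130)&(s>120)&(v>20),60)
for c,s in b:print('blue w',c,s.tolist(),plane(p,*c,91))
for X in([469,146,91],[469,146,6],[467,143,91]):print(proj(p,X))
c=I[0:260,130:390][:,:,::-1]
cv2.imwrite('pics/c4.png',cv2.resize(c,None,fx=2.3,fy=2.3,interpolation=cv2.INTER_CUBIC))
```

```text
[468.11056063 146.31108133 270.24642136] [ 3.13877333 -0.01287554  1.51263884]
blue w [254.  170.7] [233, 152, 43, 45, 888] [461.28434449 145.93736263  91.        ]
[254.45196807 177.03252016]
[254.20024307 162.29659012]
[251.81982063 175.55041816]
```

View pics/w4.png

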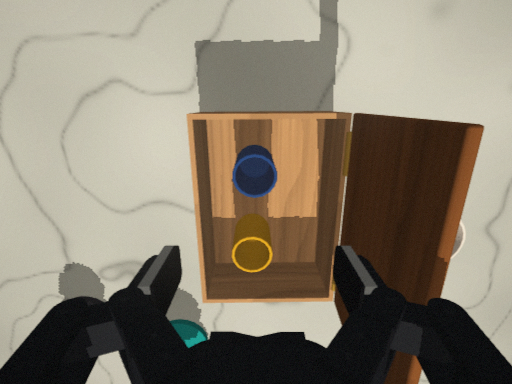

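```bash
python3 -c "
from h import *
print(shift([467.5,146,66],ang+np.pi/2),st()[0])"
```

```text
[-2.5, -1.4, 204.2, np.float64(-0.0)] [468.3154127  145.88228181 270.20795371]
```

{"op": "send_rows", "data": {"commands": [[76,0,-1,50,0],[76,0,-1,100,0],[76,-1,-1,140,0],[76,-1,-1,160,0],[76,-1,-1,160,0]]}}

```text
clock: 8.35
eef_pos: [465.9, 146.4, 107.8]
tool_rot: [-3.139, -0.01, 1.511]
force: [-0.7, -0.2, 0.6]
width: 76.2
```

Run:
```python
from h import *
print(shift([467.5,146,66],ang+np.pi/2),st()[0],st()[2]['tool_rot'])
I=ctrl.get_image('side');cv2.imwrite('pics/s5.png',cv2.resize(I[140:250,160:290][:,:,::-1],None,fx=5,fy=5,interpolation=cv2.INTER_CUBIC))
```

```text
[-0.8, 1.7, 41.8, np.float64(-0.1)] [465.93649751 146.42208593 107.80901023] [-3.13920984 -0.01033632  1.5110736 ]
```

View pics/s5.png

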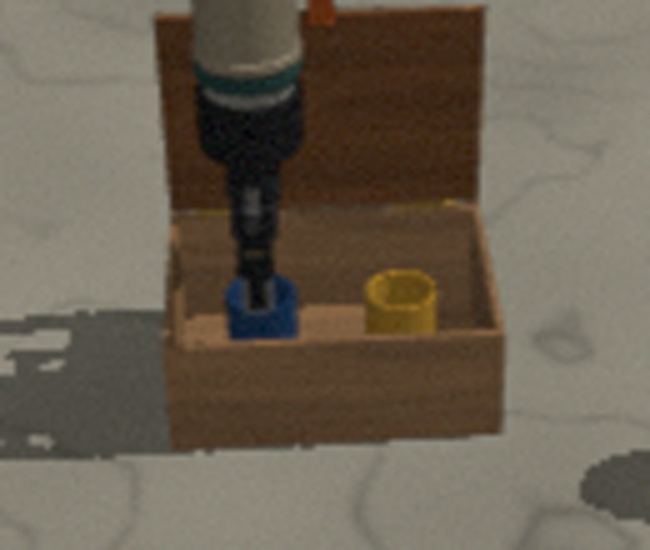

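The side crop shows the finger at (258,295) over the blue cup, whose centre is at about 263. I'll nudge about 3 mm in +x and descend.

{"op": "send_rows", "data": {"commands": [[76,-1,3,25,0],[76,-1,3,42,0],[76,-1,3,42,0],[30,-1,3,42,0],[30,-1,3,42,0]]}}

```text
clock: 8.9
eef_pos: [471.4, 146.4, 69.5]
tool_rot: [3.138, -0.013, 1.511]
force: [-1.5, -0.4, 4.4]
width: 53.3
```

{"op": "send_rows", "data": {"commands": [[30,0,0,0,0],[30,0,0,0,0],[30,0,0,0,0]]}}

```text
clock: 9.2
eef_pos: [471.7, 146.5, 70.0]
tool_rot: [3.137, -0.013, 1.511]
force: [-0.3, -0.5, -1.7]
width: 53.4
```

{"op": "send_rows", "data": {"commands": [[30,0,0,-20,0],[30,0,0,-45,0],[30,0,0,-70,0],[30,0,0,-70,0],[30,0,0,-70,0]]}}

```text
clock: 9.7
eef_pos: [471.3, 145.6, 140.1]
tool_rot: [3.137, -0.013, 1.511]
force: [-0.5, 0.1, -2.3]
width: 53.3
```

{"op": "send_rows", "data": {"commands": [[30,0,-15,0,0],[30,0,-30,0,0],[30,0,-38,0,0],[30,0,-38,0,0]]}}

```text
clock: 10.1
eef_pos: [432.9, 147.8, 139.3]
tool_rot: [3.137, -0.013, 1.511]
force: [0.6, 0.7, -2.7]
width: 53.4
```

```bash
cat > sp.py <<'E'
from h import *
import sys
s=st();print(s[0],s[2]['tool_rot'],s[2]['force'].round(1),s[2]['width'])
I=ctrl.get_image('side');cv2.imwrite(f'pics/{sys.argv[1]}.png',cv2.resize(I[120:240,140:280][:,:,::-1],None,fx=5,fy=5,interpolation=cv2.INTER_CUBIC))
E
python3 sp.py s6
```

```text
[432.87980256 147.77119648 139.32995706] [ 3.13721636 -0.0127367   1.51134663] [ 0.6  0.7 -2.7] 53.40904651705096
```

View pics/s6.png

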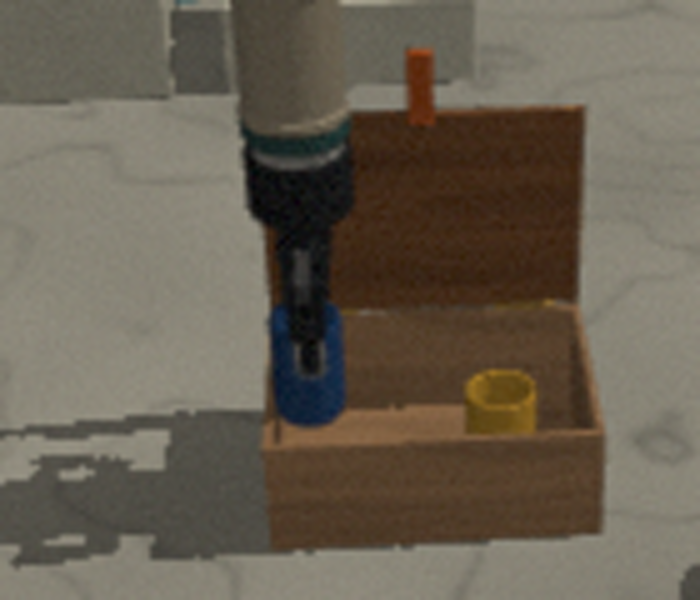

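The cup is held upright at (308,365), just beside the robot-side wall. Now I'll push −x against the wall to tip it.

{"op": "send_rows", "data": {"commands": [[30,0,-3,0,0],[30,0,-6,0,0],[30,0,-9,0,0],[30,0,-12,0,0],[30,0,-12,0,0]]}}

```text
clock: 10.65
eef_pos: [428.2, 148.3, 140.8]
tool_rot: [3.124, -0.016, 1.509]
force: [10.6, -4.4, -0.7]
width: 53.3
```

```bash
python3 sp.py s7
```

```text
[428.18227395 148.30438596 140.83295666] [ 3.12389305 -0.01557304  1.50940396] [10.6 -4.4 -0.7] 53.26557873532209
```

View pics/s7.png

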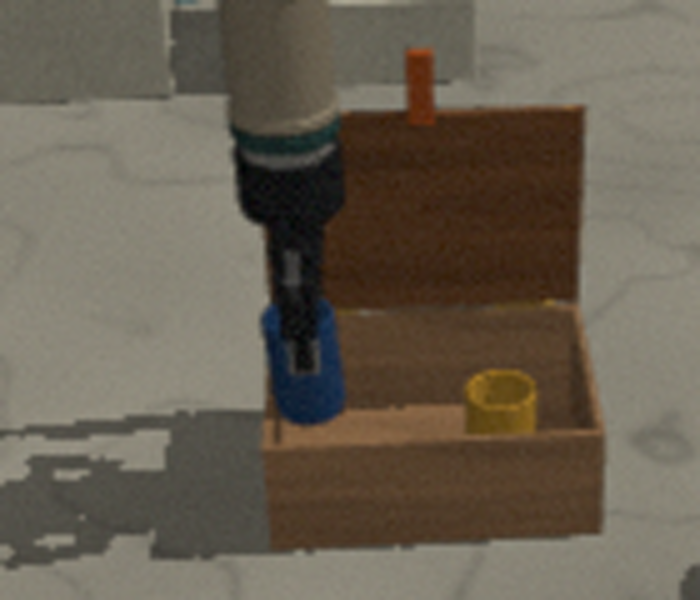

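Contact at about 11 N, and the cup has started to tip (foot at about (312,415)). I'll push on.

{"op": "send_rows", "data": {"commands": [[30,0,-10,0,0],[30,0,-14,0,0],[30,0,-18,0,0],[30,0,-20,0,0],[30,0,-20,0,0]]}}

```text
clock: 11.2
eef_pos: [416.8, 150.0, 142.8]
tool_rot: [3.107, -0.02, 1.507]
force: [11.5, -3.7, 5.5]
width: 53.6
```

```bash
python3 sp.py s8
```

```text
[416.82226748 150.04538313 142.77553261] [ 3.10729028 -0.02033189  1.50711385] [11.5 -3.7  5.5] 53.580804167809895
```

View pics/s8.png

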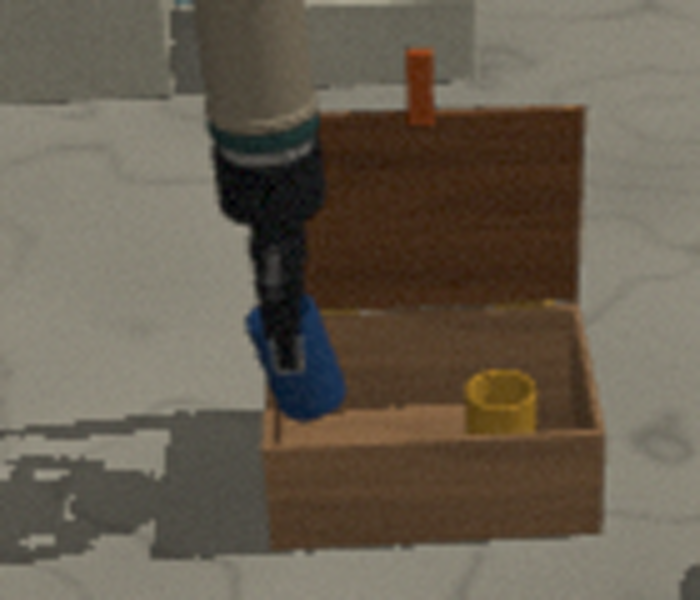

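{"op": "send_rows", "data": {"commands": [[30,0,-10,0,0],[30,0,-13,0,0],[30,0,-16,0,0],[30,0,-16,0,0]]}}

```text
clock: 11.65
eef_pos: [409.2, 151.7, 144.6]
tool_rot: [3.091, -0.025, 1.505]
force: [10.4, -4.5, 7.2]
width: 53.0
```

```bash
python3 sp.py s9
```

```text
[409.22952166 151.66795078 144.57775776] [ 3.091055   -0.02526674  1.50481488] [10.4 -4.5  7.2] 53.04529038692722
```

View pics/s9.png

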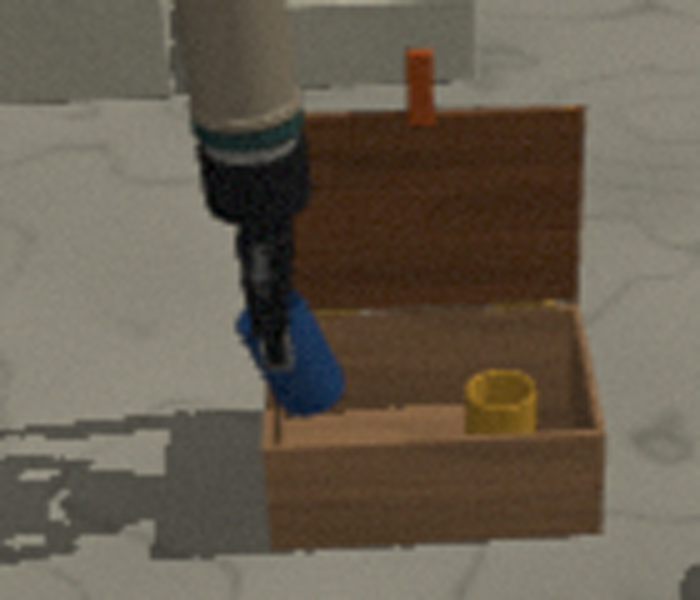

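{"op": "send_rows", "data": {"commands": [[30,0,-10,0,0],[30,0,-13,0,0],[30,0,-15,0,0],[30,0,-15,0,0]]}}

```text
clock: 12.1
eef_pos: [401.8, 153.3, 146.0]
tool_rot: [3.077, -0.03, 1.502]
force: [9.4, -4.3, 7.9]
width: 53.2
```

{"op": "send_rows", "data": {"commands": [[30,0,8,-10,0],[30,0,10,-40,0],[30,0,10,-70,0],[30,0,10,-100,0],[30,0,10,-100,0]]}}

```text
clock: 12.6
eef_pos: [406.6, 150.8, 249.4]
tool_rot: [3.071, -0.033, 1.502]
force: [0.1, 0.9, -1.9]
width: 53.8
```

Run:
```python
from h import *
s=st();print(s[0],s[2]['tool_rot'],s[2]['force'].round(1),s[2]['width'],s[1].apply([0,0,1]),s[2]['qpos'])
I=ctrl.get_image('side');cv2.imwrite('pics/side10.png',I[:,:,::-1]);cv2.imwrite(f'pics/s10.png',cv2.resize(I[80:220,130:290][:,:,::-1],None,fx=5,fy=4.2857,interpolation=cv2.INTER_CUBIC))
```

```text
[406.59234935 150.76460126 249.38599332] [ 3.07137973 -0.03323294  1.50238495] [ 0.1  0.9 -1.9] 53.76860187885391 [ 0.07225687  0.02827175 -0.99698528] [-0.4925956   0.28409843  0.08851402  2.14579406 -0.03710001  0.63544149
  1.12165125]
```

View pics/s10.png

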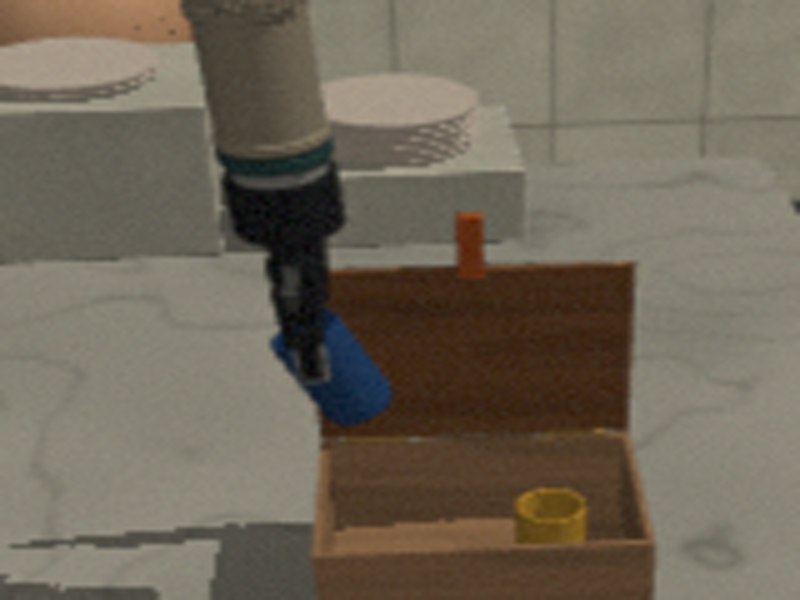

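```bash
cat > tgt.py <<'E'
from h import *
import sys
az=np.radians(140);LZ=np.array([.5*np.cos(az),.5*np.sin(az),.866]);L=np.array([727.7,-162,94]);SHOW=L+150*LZ
if __name__=='__main__':
    p,R,s=st()
    a=-np.sin(np.radians(31))*ex+np.cos(np.radians(31))*ez   # world now
    at=R.inv().apply(a);np.save('at.npy',at);print('a_tool',at)
    best=min(range(-90,91),key=lambda r:np.linalg.norm((R*Ro.from_euler('z',r,degrees=True)).apply(at)-LZ))
    R2=R*Ro.from_euler('z',best,degrees=True);a2=R2.apply(at)
    print('roll',best,'err deg',np.degrees(np.arccos(a2@LZ)))
    T=SHOW+69*a2+5*R2.apply([0,0,1]);print(SHOW,T,shift(T),shift([T[0],T[1],p[2]+60]))
E
python3 tgt.py
```

```text
a_tool [ 0.02196166 -0.45599967 -0.88970893]
roll 40 err deg 1.0823082442608274
[ 670.24666677 -113.79092927  223.9       ] [644.76629138 -92.36686711 279.25215322] [-224.8, 257.2, -21.5] [-223.9, 259.1, -49.8]
```

{"op": "send_rows", "data": {"commands": [[30,-30,35,-10,8],[30,-70,75,-20,16],[30,-105,115,-22,24],[30,-140,155,-22,32],[30,-170,190,-22,40]]}}

```text
clock: 13.15
eef_pos: [574.8, -27.5, 274.8]
tool_rot: [3.113, -0.066, 0.798]
force: [0.8, 0.7, -2.4]
width: 53.2
```

```bash
cat > go.py <<'E'
from tgt import *
p,R,s=st();at=np.load('at.npy')
rs=np.arange(-90,90.5,.5)
best=min(rs,key=lambda r:np.linalg.norm((R*Ro.from_euler('z',r,degrees=True)).apply(at)-LZ))
R2=R*Ro.from_euler('z',best,degrees=True);a2=R2.apply(at)
T=SHOW+69*a2+5*R2.apply([0,0,1]);print('roll',best,'err',np.degrees(np.arccos(a2@LZ)),shift(T),T,s['width'],s['tool_rot'])
E
python3 go.py
```

```text
roll -0.5 err 1.21189057911624 [2.7, 95.6, -1.7] [644.88592551 -92.44239108 279.33621159] 53.20857668260487 [ 3.11322835 -0.06574986  0.79841892]
```

{"op": "send_rows", "data": {"commands": [[30,1,30,-1,0],[30,2,60,-1,0],[30,3,85,-2,0],[30,3,95,-2,0],[30,3,95,-2,0]]}}

```text
clock: 13.65
eef_pos: [644.1, -92.8, 277.5]
tool_rot: [3.115, -0.063, 0.797]
force: [-0.4, -0.3, -1.9]
width: 53.3
```

```bash
python3 go.py
python3 - <<'E'
from h import *
for n in("side","top","wrist"):cv2.imwrite(f"pics/{n}11.png",ctrl.get_image(n)[:,:,::-1])
a=cv2.imread('pics/side11.png');cv2.imwrite('pics/s11.png',cv2.resize(a[140:290,200:340],None,fx=5.5,fy=4,interpolation=cv2.INTER_CUBIC))
E
```

```text
roll -0.5 err 1.3227228419266797 [1.1, 0.5, -1.9] [645.10706148 -92.38443313 279.41452967] 53.3385084600068 [ 3.11542838 -0.06324318  0.79655353]
```

View pics/s11.png

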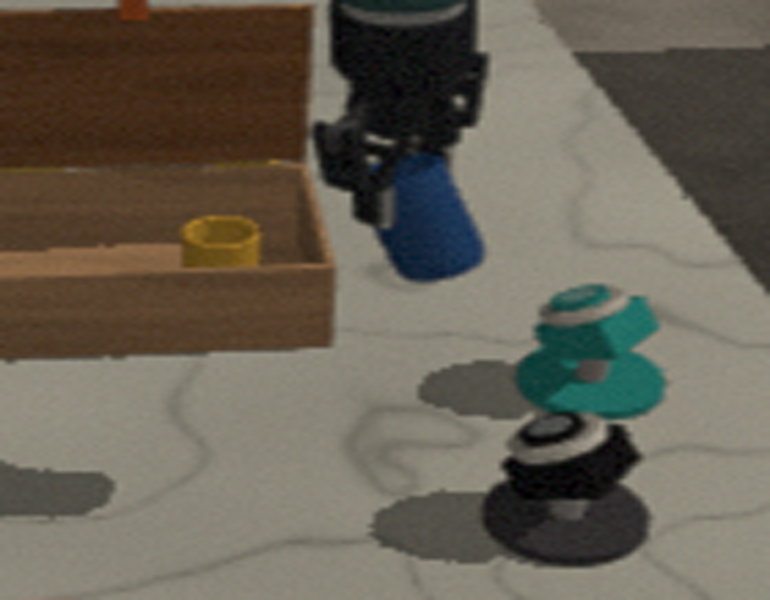

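View pics/top11.png

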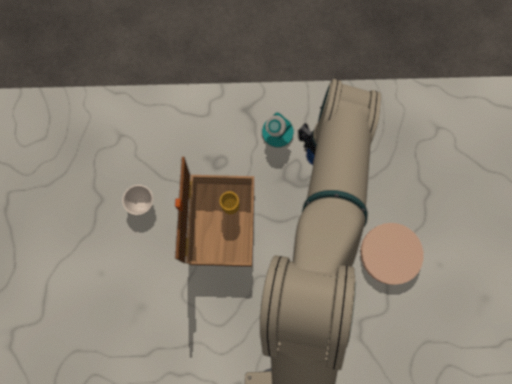

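View pics/wrist11.png

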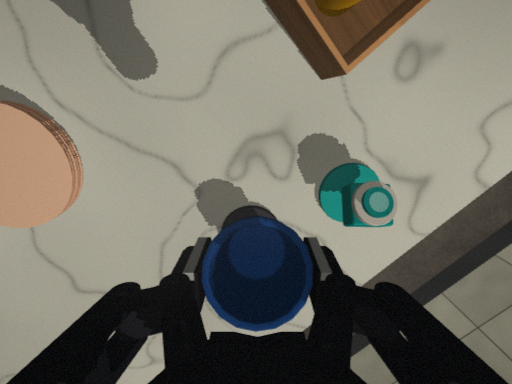

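Run:
```python
from tgt import *
p,R,s=st();at=np.load('at.npy');a=R.apply(at);G=p-5*R.apply([0,0,1]);F=G-69*a;M=F+85*a
ps,pw=ctrl.camera_params('side'),ctrl.camera_params('wrist')
print('F',F,'SHOW',SHOW,'a',a,'LZ',LZ)
for n,c in(('side',ps),('wrist',pw)):print(n,'F',proj(c,F).round(1),'F+5',proj(c,F+5*a).round(1),'M',proj(c,M).round(1))
def ring(c,C,r):
    e1=np.cross(a,[0,0,1]);e1/=np.linalg.norm(e1);e2=np.cross(a,e1)
    return np.array([proj(c,C+r*(np.cos(t)*e1+np.sin(t)*e2)) for t in np.linspace(0,2*np.pi,73)])
S=cv2.imread('pics/side11.png');W=cv2.imread('pics/wrist11.png')
for nm,I,c in(('s',S,ps),('w',W,pw)):
    k=6 if nm=='s' else 2.5
    J=cv2.resize(I,None,fx=k,fy=k,interpolation=cv2.INTER_CUBIC)
    for C,r in((F,24),(M,27)):cv2.polylines(J,[(ring(c,C,r)*k).astype(int)],True,(0,255,0) if r==24 else (0,0,255),1)
    J=J[160*6:215*6,245*6:300*6] if nm=='s' else J[480:860,380:920]
    cv2.imwrite(f'pics/chk_{nm}.png',J);print(J.shape)
```

```text
F [ 668.44686035 -111.56742519  223.22553703] SHOW [ 670.24666677 -113.79092927  223.9       ] a [-0.36767356  0.308323    0.87735573] LZ [-0.38302222  0.3213938   0.866     ]
side F [280.3 205.3] F+5 [279.6 203.9] M [269.7 180.9]
wrist F [254.2 255.5] F+5 [254.3 255.9] M [256.4 268.8]
(330, 330, 3)
(380, 540, 3)
```

View pics/chk_s.png

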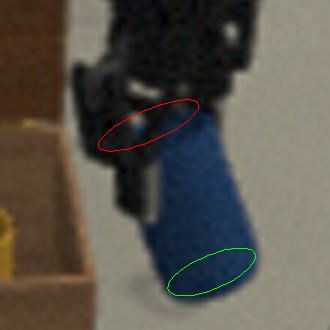

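View pics/chk_w.png

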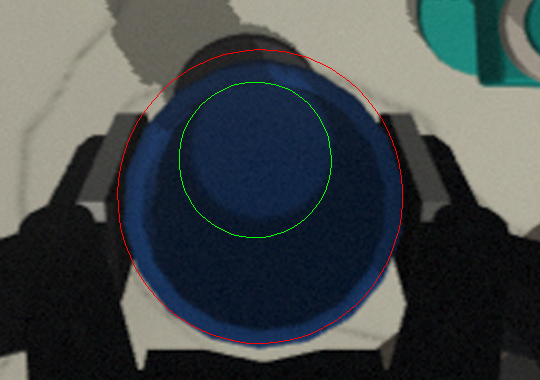

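The overlays agree. The side view shows the foot about 1 px (3 mm) below the model at (280,206), and the wrist view shows mouth and floor aligned within 1–2°. I'll make a small raise and settle.

{"op": "send_rows", "data": {"commands": [[30,1,1,-3,0],[30,1,1,-5,0],[30,1,1,-5,0],[30,1,1,-5,0],[30,1,1,-5,0]]}}

```text
clock: 14.3
eef_pos: [644.4, -90.2, 284.0]
tool_rot: [3.116, -0.065, 0.8]
force: [0.6, 0.1, -2.2]
width: 53.2
```

Run:
```python
from tgt import *
p,R,s=st();a=R.apply(np.load('at.npy'));print('F',p-5*R.apply([0,0,1])-72*a,SHOW,np.abs(s['qd']).max(),s['width'],s['force'].round(1))
T=cv2.imread('pics/top0.png')[:,:,::-1].copy();N=ctrl.get_image('top')
print('plate/bowl diff',np.abs(T.astype(int)-N)[225:290,385:425].mean(),np.abs(T.astype(int)-N)[180:220,120:158].mean())
S=cv2.imread('pics/side2.png')[:,:,::-1].copy();M=ctrl.get_image('side')
print('yellow',[(c) for I in(S,M) for c,q in blobs(I,lambda h,s,v:(h>18)&(h<32)&(s>150)&(v>60))[0]])
print('tab',[(c) for I in(S,M) for c,q in blobs(I,lambda h,s,v:(h>=2)&(h<=12)&(s>190)&(v>130))[0]])
```

```text
F [ 670.56448318 -112.55734666  225.78511142] [ 670.24666677 -113.79092927  223.9       ] 0.004325952240197312 53.22474358541148 [ 0.6  0.1 -2.2]
plate/bowl diff 5.4851282051282055 5.140350877192983
yellow [array([168. ,  64.6]), array([150.2,  58.6]), array([205., 182.]), array([239.8, 199.9]), array([167.6,  64.9]), array([150.2,  58.8]), array([205., 182.]), array([239.7, 200.1])]
tab [array([143. ,  10.6]), array([148.4,  20.3])]
```

```bash
python3 -c "
from cell import ctrl
print(ctrl.finish_job())"
```

```text
the job is handed in; nothing more can be done
None
```

I folded the lid upright by its tab and took the blue cup out of the case. The job was handed in at about 14.4 s with the cup held still in front of the checking camera. `finish_job` reports no verdict, so the numbers below are my own last checks.

- **Lid:** it reached about 1.57 rad on the tool's path when I let go of the tab. The later side and top views show it still upright.
- **Tipping the cup:** the moves allow no tilt of the tool, so I tipped the cup between the pads by pushing it against the case's robot-side wall, at about 11 N.
- **Cup position:** by my model the foot centre is about 2 mm from the point 15 cm in front of the lens. That includes a correction of about 3 mm, because the side view showed the foot that much lower than the model. I did not redo the overlay after correcting.
- **Cup angle:** the axis is within about 1–2° of my estimate of the viewing axis. The direction of the lens in the horizontal is known only to about ±5°, which adds about 2.5°.
- **Grip and steadiness:** the opening was 53.2 mm with the arm still.
- **Other objects:** the yellow cup's position in the side view changed by less than 1 px. The plates and the bowl look unchanged from the top.

One check failed: the automatic colour check for the orange tab found nothing in the last pictures, because it is in shade, so the final lid state rests on the pictures alone. The tool axis also drifted about 4° during the push; I allowed for this in the final pose.

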